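# Load a fresh plaster casting into the drying cabinet and start it

## Task

Put the fresh plaster casting on its wooden board into the drying cabinet: pull the blue drop-down door fully open, set the board gently down on the open door with its upright grip towards you and let go of it, then slide it straight in under the roof, grip end last and door still fully open, until it meets the stop at the back. Push the door back up until it is fully shut, then press the green start button right down and let go, leaving everything else on the bench where it is.

Things in the scene. Friction and masses are not known exactly. Their poses are not given: they have to be found in the camera images.
- cabinet: White drying cabinet with clear roof, fixed to the bench, elsewhere and turned in each start. Origin: on the bench under the middle of its front sill; x points inwards, y to its left, z up. Inner floor at z = 53 mm, inside width y = -70 to 70 mm. Front slopes back 0.5 rad from vertical. Grey control column on its left: x 0 to 174, y 77 to 140, 120 mm high.
- cabinet_stop (a point): Middle of the face of the steel back stop, 164 mm inside the front sill, at the height of the inner floor (53 mm); the stop rises 28 mm and the board's far end goes against it.
- cabinet_roof (a point): Middle of the front edge of the clear roof, 60 mm behind the sill, on its underside 165 mm above the bench. The roof is 6 mm thick and runs back 116 mm; a gripper's body cannot go under it.
- door (a joint): Angle of the blue door about its bottom hinge, rad: 0 = shut (leaning back 0.5 rad from vertical), 0.5 = upright, 2.07 = fully open: level, towards the robot, inner face up, 55 mm above the bench. Stiff hinge (about 4 N at the handle): stays where left. Panel 138 mm wide, 125 mm from hinge to top edge, 12 mm thick outwards from its inner face, which passes through the hinge line.
- door_handle (a point): Middle of the door's steel handle bar, round, 10 mm thick, 80 mm long, parallel to the hinge. It stands off the door's top edge in the plane of the panel on two arms: 165 mm from the hinge line, 6 mm outwards of the inner face, 35 mm clear gap to the edge, so it can be pinched from above at every door angle. Moves with the door.
- door_hinge (a point): Middle of the hinge line, at the front sill, 55 mm above the bench.
- start (a joint): Travel of the green start button, m: 0 = up, 0.006 = pressed right down (about 5 N); springs back.
- start_top (a point): Centre of the top of the green start button (28 mm across) on top of the control column; pressed straight down.
- board: Wooden casting board 130 mm long (x), 64 wide (y), 18 thick, about 0.25 kg, with a white plaster rosette tile stuck fast to it (58 mm wide, x -18 to 62 mm, highest point 38 mm above the underside). Origin: centre of its underside. An upright dark grip stands at its -x end. Can be gripped across its width at the middle.
- board_grip (a point): The dark upright wooden grip at the -x end of the board: 22 mm long (x), 12 mm thick (y), from 18 to 52 mm above the board's underside; centred at x = -52 mm, y = 0 of the board. This point is 43 mm above the underside.
- pot: Bystander: white pot 100 mm across with two small black side handles, 85 mm high; origin under its centre.
- filler_knife: Bystander: filling knife (spatula) with wooden handle, 200 mm long along x, 20 mm high; origin under its middle.
- chisel: Bystander: green-handled chisel, 190 mm long along x, 26 mm high; origin under its middle.
- mallet: Bystander: hammer with dark handle, 240 mm long along x, 26 mm high; origin under its middle.
- brush: Bystander: flat brush, 180 mm long along x, 20 mm high; origin under its middle.
- medallion: Bystander: white round plaster medallion 70 mm across, 16 mm high; origin under its centre.
- spray: Bystander: yellow can 56 mm across, 150 mm high; origin under its centre.
Not all that is in view belongs to the job. What is shaped like the board but red is not meant.

How it is judged:
By the outcome, as a careful person would: the job done as asked, in the order asked, and still so for the second after the job is handed in, with the robot touching nothing.
It also fails if it takes over 72 s, if anything falls off the work surface, if the arm or the gripper's body presses on something with over 40 N, if the wrist force passes 120 N, or if a joint passes its speed limit or range.

## Robot

A 6-joint arm with a two-finger parallel gripper is mounted at the origin on the work surface. World frame = base frame: x ahead of the robot, y to its left, z up, the work surface at z = 0. Lengths are in m, angles in rad, forces in N, time in s.
With the tool pointing down it reaches from about 0.35 to 0.875 m from the base axis. Payload 15.5 kg.
Tool frame: the origin (TCP) lies midway between the tips of the shut fingers; the grasp point (between the pads) lies 19 mm behind it; z points along the fingers, y is the line along which they close (so a half turn about z gives the same grasp; the last joint's range is limited). The gripper opens to 85 mm and grips with 20 to 120 N. Pads are 22 mm wide; open, the fingers measure 114 mm over their backs; the gripper's body (76 mm by 85 mm) begins 54 mm behind the grasp point. The pads swing forward as they close: fully open they stand 13 mm farther back than shut.
Start: joints at [1.192, 0.494, 1.345, -0, 1.302, -0.096], TCP at [0.175, 0.6, 0.231] pointing down, gripper open.
Joint ranges: [-2.91, 2.91], [-0.82, 2.16], [0.22, 2.67], [-1.22, 4.37], [0.12, 2.79], [-3.08, 3.08]. Speed limits (rad/s): [1.89, 1.89, 2.57, 3.01, 3.01, 3.01].

## Interface

Orientations are given as [roll, pitch, yaw] about the fixed x, y, z axes, in that order (R = Rz(yaw) Ry(pitch) Rx(roll)).
In Python, from workcell import r, vision, order gives the robot as it stands.
- The arm moves only by the tool apply_moves, never from a script. Its argument "moves" is a list of rows, each an object with "translation": the shift along the tool's x, y, z in mm, a list of three; "rot": the turn, a rotation vector about the tool's x, y, z in degrees, a list of three; "grip": the opening, from -1 (shut) to 1 (fully open). In form: [{"translation": [dx, dy, dz], "rot": [wx, wy, wz], "grip": grip}, ...]. A call has 1 to 20 rows; each row is the pose to reach, as a shift and turn from the pose commanded when the call began, along the tool's axes at that moment; what a row does not reach only later rows make up. A row lasts 1/8 s, in which the tool goes at most 62.5 mm and 10.7 degrees, less where a joint would pass 70% of its speed; a pose out of reach is approached as far as the arm can. A call with a gripper value outside its range is refused whole. The fingers move at their own pace and stop on an object; "force" is the grip in N (left out, the last holds). Time passes only in rows, so rows that repeat a pose let the fingers close. It gives the time, the measured TCP pose, the force, the opening and the grip force at its end, in the units of the state.
- r.sense(): the state, without advancing time (a new reading comes with each control period).
- vision.get_image(name): name is "scene" or "top" or "wrist"; returns (picture, depth): 400x640x3 uint8, blue, green, red; 400x640 float32, m along the optical axis (not along the pixel's ray), 0 where there is no reading.
- vision.calibration(name): a dict with "camera_matrix" (3x3 intrinsics, pixels), "k1" (the pictures are not rectified: a ray, as slopes to the right and down, at radius r is drawn at 1 + k1 r^2 times it, then the intrinsics apply), "R" (3x3) and "t" (3): a world point X has camera coordinates R X + t. Camera axes: x right, y down, z forward; pixel columns grow to the right and rows downward; lengths in m; the calibration is good to about 2 mm. A picture is of the moment at which its call begins: read the wrist's pose just before it. calibration takes no time and is no camera call; for the wrist camera it gives the pose at the moment of the call.
- order.close_job(): hands the job in; it is judged then, once.
The state is a dict: "time_s": time; "joint_pos": joint angles; "qd": joint speeds; "tau": joint torques, N m; "tool_pos": TCP position; "ee_rot": TCP orientation; "ft_force": force on the tool from outside, world axes, zero at the start; "torque": the same for the moment, N m; "finger_gap": opening from 0.0 (shut) to 1.0 (fully open); "finger_force": force on a finger pad.
Only numpy, scipy, OpenCV 4.12 (cv2) and the standard library are available. Lean on these libraries where they do the work, as an engineer would, in place of code of your own. Each camera call takes 0.05 s, during which the arm holds its last target. There are 200 camera calls.

## Working session

There is one attempt and no reset: what is moved stays moved. The work goes in short steps, Python scripts to look and compute and a tool call to move; the robot and the scene stay as the last step left them, time stands still between calls to the robot, and variables do not carry over. Pictures are saved under pics/ and viewed, at most 10 in all, crops included, and the job is handed in when it is done.

Besides the shell and the picture viewer there is one more tool, called as name([rows], argument=value, ...), one row to a line, values as JSON. apply_moves: Moves the arm, as the interface text tells. Its arguments: {"type":"object","properties":{"moves":{"type":"array"},"force":{"type":"number"}},"required":["moves"]}

```bash
ls; mkdir -p pics; cat > h.py <<'E'
import numpy as np, cv2
from scipy.spatial.transform import Rotation as Ro
from workcell import r, vision, order
def cam(n):
    c=vision.calibration(n); return {k:(np.array(v) if k!='k1' else v) for k,v in c.items()}
def snap(n):
    c=cam(n); im,d=vision.get_image(n); return c,im,d
def slopes(c,uv):
    uv=np.atleast_2d(np.asarray(uv,float)); K=np.array(c['camera_matrix'],float)
    return cv2.undistortPoints(uv[:,None,:],K,np.array([c['k1'],0,0,0.]))[:,0]
def ray(c,uv):
    s=slopes(c,uv); d=np.c_[s,np.ones(len(s))]@c['R']; o=-c['R'].T@c['t']; return o,d
def onplane(c,uv,z):
    o,d=ray(c,uv); return o+d*((z-o[2])/d[:,2])[:,None]
def withdepth(c,uv,dep):
    o,d=ray(c,uv); return o+d*np.asarray(dep).reshape(-1,1)
def proj(c,X):
    p=np.atleast_2d(X)@c['R'].T+c['t']; s=p[:,:2]/p[:,2:]; s=s*(1+c['k1']*(s**2).sum(1))[:,None]
    K=c['camera_matrix']; return s*[K[0,0],K[1,1]]+[K[0,2],K[1,2]]
def cloud(c,d):
    v,u=np.nonzero(d>0); P=withdepth(c,np.c_[u,v],d[v,u]); o=np.full(d.shape+(3,),np.nan); o[v,u]=P; return o
def show():
    s=r.sense(); print(s['time_s'],np.round(s['tool_pos'],4),np.round(s['ee_rot'],3),np.round(s['ft_force'],1),round(s['finger_gap'],3),s['finger_force'],np.round(s['joint_pos'],3)); return s
E
python3 - <<'E'
from h import *
show()
for n in ('top','scene'):
    c,im,d=snap(n); cv2.imwrite(f'pics/{n}0.png',im); np.savez(f'{n}0.npz',im=im,d=d,**c)
    print(n,c['R'].round(3).tolist(),c['t'].round(3),c['k1'],c['camera_matrix'].tolist())
E
```

```text
pics
0.0 [0.1749 0.5996 0.2307] [-3.14  -0.     2.858] [0.2 0.  0.4] 0.998 0.0 [ 1.191  0.494  1.346 -0.     1.303 -0.096]
top [[0.014, -1.0, 0.003], [-0.997, -0.014, -0.071], [0.071, -0.002, -0.997]] [0.004 0.527 1.126] -0.04098048089636177 [[361.61983014241287, 0.0, 314.1084214119983], [0.0, 361.61983014241287, 200.04228869251958], [0.0, 0.0, 1.0]]
scene [[-0.354, 0.935, 0.003], [0.542, 0.207, -0.814], [-0.762, -0.287, -0.58]] [ 0.198 -0.184  1.939] -0.07167081342411283 [[410.9630501769491, 0.0, 320.2629376018041], [0.0, 410.9630501769491, 196.7262605480224], [0.0, 0.0, 1.0]]
```

View pics/top0.png

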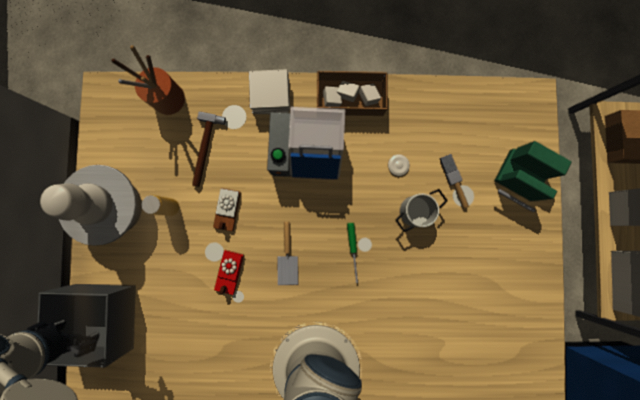

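View pics/scene0.png

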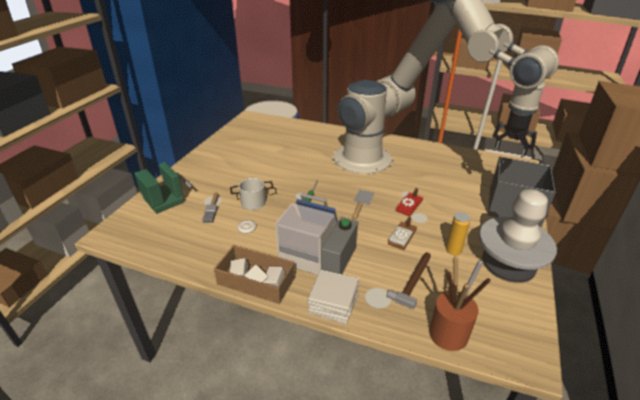

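The top view shows two board-shaped things: a wooden one at (227,211) with its dark grip at about (222,228), and a red one at (229,272). The wooden one fits and the red is excluded. The cabinet is at (315,140), with the blue door at about (316,163) and the green button at (278,155). I'll confirm this in one enlarged crop while measuring.

```bash
python3 - <<'E'
from h import *
z=np.load('top0.npz'); c={k:z[k] for k in('R','t','camera_matrix')}; c['k1']=float(z['k1']); im,d=z['im'],z['d']
cr=im[95:305,200:360]; cv2.imwrite('pics/crop.png',cv2.resize(cr,None,fx=2.8,fy=2.8,interpolation=cv2.INTER_CUBIC)) 
P=cloud(c,d); H=P[...,2]
hsv=cv2.cvtColor(im,cv2.COLOR_BGR2HSV)
def stat(n,m):
    v,u=np.nonzero(m); q=P[m]; print(n,m.sum(),'uv',u.mean().round(1),v.mean().round(1),'P',np.nanmedian(q,0).round(4)); return np.c_[u,v]
B=np.zeros(d.shape,bool); B[100:190,255:360]=1
g=(hsv[...,0]>45)&(hsv[...,0]<80)&(hsv[...,1]>120)&B
uv=stat('button',g); print(onplane(c,uv.mean(0),.128))
# column top by depth
m=B&(abs(H-.12)<.008); uv=stat('col',m)
rect=cv2.minAreaRect(onplane(c,uv,.12)[:,:2].astype(np.float32)*1000); print(rect,cv2.boxPoints(rect))
m=B&(abs(H-.171)<.008); uv=stat('roof',m)
rect=cv2.minAreaRect(onplane(c,uv,.171)[:,:2].astype(np.float32)*1000); print(rect,cv2.boxPoints(rect))
m=B&(hsv[...,0]>100)&(hsv[...,0]<125)&(hsv[...,1]>120); stat('blue',m)
# board
B2=np.zeros(d.shape,bool); B2[183:240,208:248]=1
for lo,hi in((.008,.03),(.03,.045),(.045,.06)):
    m=B2&(H>lo)&(H<hi); stat((lo,hi),m)
m=B2&(H>.010); uv=stat('board',m)
rect=cv2.minAreaRect(onplane(c,uv,.018)[:,:2].astype(np.float32)*1000);print(rect,cv2.boxPoints(rect))
np.set_printoptions(linewidth=250)
print((H[185:240:2,208:248:2]*1000).round())
E
```

```text
button 97 uv 277.2 154.1 P [0.6479 0.1191 0.1416]
[[0.65029025 0.12000488 0.128     ]]
col 1189 uv 283.5 143.7 P [0.688  0.1116 0.1207]
((685.658203125, 40.31999969482422), (214.4927978515625, 175.07989501953125), 88.18416595458984) [[594.7639  -64.09866]
 [769.75586 -69.64642]
 [776.5525  144.73866]
 [601.56055 150.28642]]
roof 2434 uv 316.7 130.9 P [0.7114 0.007  0.172 ]
((699.8377685546875, 7.4044647216796875), (152.43548583984375, 151.10122680664062), 87.96990203857422) [[621.63464 -66.0891 ]
 [772.641   -71.44178]
 [778.0409   80.89803]
 [627.03455  86.25071]]
blue 1077 uv 314.8 165.3 P [0.618  0.0106 0.1372]
(0.008, 0.03) 539 uv 226.8 211.5 P [0.4776 0.2848 0.0211]
(0.03, 0.045) 259 uv 226.6 203.3 P [0.5121 0.2837 0.035 ]
(0.045, 0.06) 32 uv 220.7 224.9 P [0.4434 0.2967 0.0515]
board 824 uv 226.4 209.5 P [0.4925 0.286  0.0278]
((493.0726013183594, 288.1559143066406), (66.11741638183594, 126.91580963134766), 80.04949951171875) [[424.8568  266.55984]
 [549.86346 244.62914]
 [561.2884  309.75198]
 [436.28174 331.68268]]
[[-1. -0.  1. -1.  3.  3. -0.  2. -2. -2.  2.  3.  5.  3.  1.
[... 1563 characters left out ...]
3. 20. 16. -1.  5.  1.  1.  2.  3.]
 [ 2.  0.  0. 18. 16. 19. 51. 52. 32. 19. 18. 18. 16.  8.  2.  1.  5.  0.  4.  4.]
 [-1. -3.  1. 15. 17. 52. 51. 51. 23. 21. 16. 21. 17.  1.  3.  5. -1.  3.  4.  0.]
 [ 1. -1. -0.  1.  2.  0.  3. -5. 20. 16. 17. 14. 19. -2. -1.  3. -3. -0.  0.  3.]
 [ 0.  2.  4. -1.  4. -0.  3. -1.  1. -1. -5.  4.  0.  3. -0.  4. -4. -1.  1.  2.]
 [-3. -2. -1.  2.  2. -0. -0.  3. -1.  3.  4.  3.  0.  1.  2.  2.  2.  0.  0.  2.]
 [ 2. -0.  2. -2.  1.  2. -0.  3.  4.  2.  1.  3.  3.  7.  1. -2.  3. -2.  0.  3.]
 [ 1.  2.  5.  1. -0.  2. -2.  4.  1.  3. -2.  2. -1. -0.  1. -2. -2.  1.  2.  5.]
 [ 1. nan  2.  2. -1. -1.  5.  3.  1.  2. -0.  4. -2.  2.  3.  1. -0.  2.  2.  1.]]
```

View pics/crop.png

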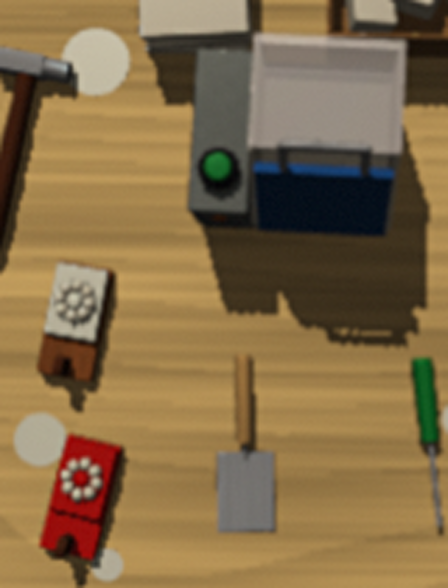

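The crop confirms it: the wooden board has its dark grip at (65,365) and the red one is a decoy. I'll move above the cabinet and measure with the wrist camera.

apply_moves([
  {"translation": [-573, -448, -190], "rot": [0, 0, 75.6], "grip": -0.4},
  {"translation": [-573, -448, -190], "rot": [0, 0, 75.6], "grip": -0.4},
  {"translation": [-573, -448, -190], "rot": [0, 0, 75.6], "grip": -0.4},
  {"translation": [-573, -448, -190], "rot": [0, 0, 75.6], "grip": -0.4},
  {"translation": [-573, -448, -190], "rot": [0, 0, 75.6], "grip": -0.4},
  {"translation": [-573, -448, -190], "rot": [0, 0, 75.6], "grip": -0.4},
  {"translation": [-573, -448, -190], "rot": [0, 0, 75.6], "grip": -0.4},
  {"translation": [-573, -448, -190], "rot": [0, 0, 75.6], "grip": -0.4},
  {"translation": [-573, -448, -190], "rot": [0, 0, 75.6], "grip": -0.4},
  {"translation": [-573, -448, -190], "rot": [0, 0, 75.6], "grip": -0.4},
  {"translation": [-573, -448, -190], "rot": [0, 0, 75.6], "grip": -0.4},
  {"translation": [-573, -448, -190], "rot": [0, 0, 75.6], "grip": -0.4},
  {"translation": [-573, -448, -190], "rot": [0, 0, 75.6], "grip": -0.4},
  {"translation": [-573, -448, -190], "rot": [0, 0, 75.6], "grip": -0.4},
  {"translation": [-573, -448, -190], "rot": [0, 0, 75.6], "grip": -0.4},
])

```text
time_s: 1.98
tool_pos: [0.5989, 0.0105, 0.4211]
ee_rot: [-3.141, -0.0, 1.54]
ft_force: [-0.0, 0.9, -0.3]
finger_gap: 0.298
finger_force: 0.0
```

```bash
python3 - <<'E'
from h import *
show()
c,im,d=snap('wrist'); cv2.imwrite('pics/w1.png',im); np.savez('w1.npz',im=im,d=d,**c)
print(-c['R'].T@c['t'],c['R'].round(2).tolist(),c['camera_matrix'][0])
E
```

```text
1.975 [0.5989 0.0105 0.4211] [-3.141 -0.     1.54 ] [-0.   0.9 -0.3] 0.298 0.0 [-0.082  0.34   1.09   0.     1.712 -0.051]
[0.60165919 0.09430008 0.56474844] [[1.0, -0.03, -0.0], [-0.03, -0.95, 0.32], [-0.01, -0.32, -0.95]] [278.69847895   0.         316.83165851]
```

View pics/w1.png

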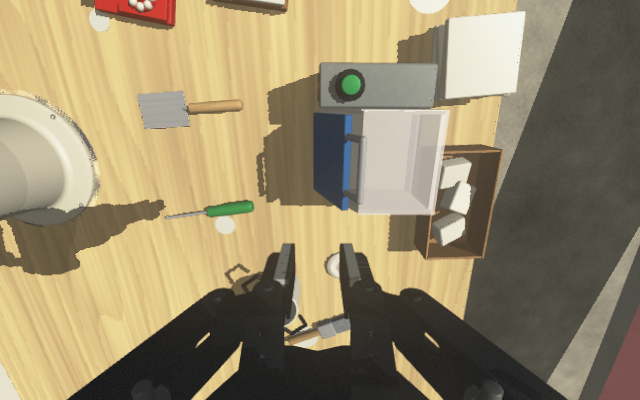

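The wrist view shows the column top (320..437, 64..108), the button at (351,85), and the handle bar at about (362,130–208) above the blue door edge.

```bash
cat > loc.py <<'E'
from h import *
def ld(f):
    z=np.load(f); c={k:z[k] for k in('R','t','camera_matrix')}; c['k1']=float(z['k1']); return c,z['im'],z['d']
E
python3 - <<'E'
from loc import *
c,im,d=ld('w1.npz'); P=cloud(c,d); H=P[...,2]; hsv=cv2.cvtColor(im,cv2.COLOR_BGR2HSV)
B=np.zeros(d.shape,bool); B[55:230,300:460]=1
m=B&(abs(H-.12)<.006); m[112:]=0
g=B&(hsv[...,0]>45)&(hsv[...,0]<80)&(hsv[...,1]>120)
print('depth of button',np.nanmedian(H[g]),g.sum())
v,u=np.nonzero(g); bt=onplane(c,[[u.mean(),v.mean()]],float(np.nanmedian(H[g])))[0]; print('button',bt)
m=cv2.morphologyEx((m|g).astype(np.uint8),cv2.MORPH_CLOSE,np.ones((15,15)))
cnt=max(cv2.findContours(m,0,1)[0],key=cv2.contourArea)[:,0].astype(float)
q=onplane(c,cnt,.12)[:,:2]*1000; rc=cv2.minAreaRect(q.astype(np.float32)); print('col',rc,cv2.boxPoints(rc).round(1).tolist())
# handle by height
m=B&(H>.19)&(H<.22); v,u=np.nonzero(m); print('handle px',m.sum(),u.min(),u.max(),v.min(),v.max(),np.nanmedian(H[m]))
q=onplane(c,np.c_[u,v],.2055)[:,:2]*1000; rc=cv2.minAreaRect(q.astype(np.float32)); print('handle',rc,q.mean(0),cv2.boxPoints(rc).round(1).tolist())
ct,it,dt=ld('top0.npz'); Ht=cloud(ct,dt)[...,2]; mt=np.zeros(Ht.shape,bool); mt[120:180,285:350]=1; mt&=(Ht>.188)&(Ht<.225); v,u=np.nonzero(mt); q=onplane(ct,np.c_[u,v],.2055)[:,:2]*1000; print('top handle',len(v),q.mean(0),cv2.minAreaRect(q.astype(np.float32)))
# blue door lower edge + upper edge lines
m=B&(hsv[...,0]>100)&(hsv[...,0]<125)&(hsv[...,1]>120); print('blue',m.sum()); 
pts=P[m]; pts=pts[~np.isnan(pts[:,0])]; ce=pts.mean(0); n=np.linalg.svd(pts-ce)[2][2]; print('door plane',ce,n,'yaw',np.degrees(np.arctan2(n[1]*np.sign(n[0]),abs(n[0]))))
print('edges y',np.percentile(pts[:,1],[1,99]))
E
```

```text
depth of button 0.1430613927206935 266
button [0.65014754 0.11992004 0.14306139]
col ((691.6556396484375, 115.73424530029297), (67.62348937988281, 172.90573120117188), 87.95378112792969) [[604.0999755859375, 85.0], [776.7999877929688, 78.9000015258789], [779.2999877929688, 146.39999389648438], [606.5, 152.60000610351562]]
handle px 658 347 366 135 204 0.21568174075691574
handle ((650.7955932617188, 9.996429443359375), (92.60636901855469, 22.005876541137695), 88.36009979248047) [654.53146913  12.00867472] [[638.5, -36.0], [660.5, -36.599998474121094], [663.0999755859375, 56.0], [641.0999755859375, 56.599998474121094]]
top handle 160 [652.19304345   8.75279983] ((647.7586059570312, 9.91021728515625), (88.81103515625, 24.86332130432129), 88.91502380371094)
blue 457
door plane [0.64098286 0.01975591 0.17483524] [ 0.39079766 -0.012415    0.92039288] yaw -1.8195813178812001
edges y [-0.05309431  0.07959254]
```

```bash
python3 - <<'E'
from loc import *
for f,b in(('w1.npz',(110,230,335,375)),('top0.npz',(120,180,285,350))):
    c,im,d=ld(f); P=cloud(c,d); m=np.zeros(d.shape,bool); m[b[0]:b[1],b[2]:b[3]]=1
    m&=(P[...,2]>.195)&(P[...,2]<.235); q=P[m]*1000
    print(f,len(q),np.median(q,0),np.percentile(q,[2,98],axis=0).round(1).tolist())
    v,u=np.nonzero(m)
    for t in range(0,0): pass
    # profile x vs height
    for x0 in range(630,690,6):
        s=q[(q[:,0]>=x0)&(q[:,0]<x0+6)]
        if len(s): print(x0,len(s),s[:,2].mean().round(1),s[:,1].min().round(),s[:,1].max().round())
E
```

```text
w1.npz 628 [653.84480351  14.88612517 215.79280752] [[645.0, -31.0, 197.4], [660.2, 54.8, 218.0]]
642 50 200.9 -32.0 54.0
648 274 213.6 -34.0 56.0
654 283 216.3 -33.0 56.0
660 21 214.5 24.0 54.0
top0.npz 149 [650.97870179   8.70952425 214.80756718] [[643.2, -33.9, 197.3], [658.4, 51.5, 219.4]]
636 2 197.6 -32.0 -29.0
642 21 204.8 -35.0 52.0
648 88 215.3 -34.0 54.0
654 38 215.0 -31.0 51.0
```

The door starts ajar at about 0.13 rad. The cabinet origin is near (0.601, 0.0104) with yaw −1.9°, and the handle is at (0.654, 0.009, 0.211), which agrees with the geometry given. Next I pinch the handle.

apply_moves([
  {"translation": [-1, 55, 40], "rot": [0, 0, 0], "grip": -0.2},
  {"translation": [-1, 55, 100], "rot": [0, 0, 0], "grip": -0.2},
  {"translation": [-1, 55, 160], "rot": [0, 0, 0], "grip": -0.2},
  {"translation": [-1, 55, 200], "rot": [0, 0, 0], "grip": -0.2},
  {"translation": [-1, 55, 229], "rot": [0, 0, 0], "grip": -0.2},
  {"translation": [-1, 55, 229], "rot": [0, 0, 0], "grip": -0.2},
  {"translation": [-1, 55, 229], "rot": [0, 0, 0], "grip": -1},
  {"translation": [-1, 55, 229], "rot": [0, 0, 0], "grip": -1},
  {"translation": [-1, 55, 229], "rot": [0, 0, 0], "grip": -1},
  {"translation": [-1, 55, 229], "rot": [0, 0, 0], "grip": -1},
  {"translation": [-1, 55, 229], "rot": [0, 0, 0], "grip": -1},
], force=35)

```text
time_s: 3.4
tool_pos: [0.6555, 0.007, 0.1941]
ee_rot: [3.138, -0.0, 1.538]
ft_force: [0.2, 3.3, 7.1]
finger_gap: 0.102
finger_force: 34.5
```

```bash
python3 - <<'E'
from h import *
s=show()
p=s['tool_pos']; yaw=-.033; a=.5-.13
# arc deltas in tool frame (y = cab x, z down), from theta .13
h=lambda t:np.array([165*np.sin(.5-t)-6*np.cos(.5-t),55+165*np.cos(.5-t)+6*np.sin(.5-t)])
for t in np.linspace(.13,2.07,19)[1:]: print((h(t)-h(.13)).round(0)*[1,-1],round(t,2))
E
```

```text
3.4 [0.6555 0.007  0.1941] [ 3.138 -0.     1.538] [0.2 3.3 7.1] 0.102 34.5002406835556 [-0.081  0.57   1.312  0.     1.257 -0.048]
[-17.  -5.] 0.24
[-35.  -8.] 0.35
[-52.  -9.] 0.45
[-70.  -8.] 0.56
[-88.  -6.] 0.67
[-105.   -1.] 0.78
[-122.    5.] 0.88
[-137.   13.] 0.99
[-152.   23.] 1.1
[-166.   35.] 1.21
[-178.   47.] 1.32
[-189.   61.] 1.42
[-199.   76.] 1.53
[-206.   92.] 1.64
[-212.  109.] 1.75
[-217.  126.] 1.85
[-219.  144.] 1.96
[-219.  162.] 2.07
```

Handle gripped. I'll swing the first half of the arc.

apply_moves([
  {"translation": [0, -17, -5], "rot": [0, 0, 0], "grip": -1},
  {"translation": [0, -35, -8], "rot": [0, 0, 0], "grip": -1},
  {"translation": [0, -52, -9], "rot": [0, 0, 0], "grip": -1},
  {"translation": [0, -70, -8], "rot": [0, 0, 0], "grip": -1},
  {"translation": [0, -88, -6], "rot": [0, 0, 0], "grip": -1},
  {"translation": [0, -105, -1], "rot": [0, 0, 0], "grip": -1},
  {"translation": [0, -122, 5], "rot": [0, 0, 0], "grip": -1},
  {"translation": [0, -137, 13], "rot": [0, 0, 0], "grip": -1},
  {"translation": [0, -152, 23], "rot": [0, 0, 0], "grip": -1},
  {"translation": [0, -152, 23], "rot": [0, 0, 0], "grip": -1},
])

```text
time_s: 4.65
tool_pos: [0.502, 0.0119, 0.1695]
ee_rot: [-3.141, -0.0, 1.538]
ft_force: [-2.2, 3.6, -0.5]
finger_gap: 0.104
finger_force: 36.2
```

apply_moves([
  {"translation": [0, -14, 12], "rot": [0, 0, 0], "grip": -1},
  {"translation": [0, -26, 24], "rot": [0, 0, 0], "grip": -1},
  {"translation": [0, -37, 38], "rot": [0, 0, 0], "grip": -1},
  {"translation": [0, -47, 53], "rot": [0, 0, 0], "grip": -1},
  {"translation": [0, -54, 69], "rot": [0, 0, 0], "grip": -1},
  {"translation": [0, -60, 86], "rot": [0, 0, 0], "grip": -1},
  {"translation": [0, -65, 103], "rot": [0, 0, 0], "grip": -1},
  {"translation": [0, -67, 121], "rot": [0, 0, 0], "grip": -1},
  {"translation": [0, -67, 139], "rot": [0, 0, 0], "grip": -1},
  {"translation": [0, -67, 142], "rot": [0, 0, 0], "grip": -1},
  {"translation": [0, -67, 142], "rot": [0, 0, 0], "grip": -1},
])

```text
time_s: 6.02
tool_pos: [0.436, 0.0138, 0.0278]
ee_rot: [-3.141, -0.0, 1.538]
ft_force: [-5.0, 4.1, 8.5]
finger_gap: 0.1
finger_force: 39.7
```

apply_moves([
  {"translation": [0, 0, 4], "rot": [0, 0, 0], "grip": -1},
  {"translation": [0, 0, 4], "rot": [0, 0, 0], "grip": -1},
])

```text
time_s: 6.28
tool_pos: [0.4361, 0.0137, 0.0243]
ee_rot: [3.141, 0.0, 1.539]
ft_force: [-8.4, 1.7, 23.1]
finger_gap: 0.101
finger_force: 43.9
```

apply_moves([
  {"translation": [0, 0, -5], "rot": [0, 0, 0], "grip": -0.4},
  {"translation": [0, 0, -5], "rot": [0, 0, 0], "grip": -0.4},
  {"translation": [0, 0, -5], "rot": [0, 0, 0], "grip": -0.4},
  {"translation": [0, 0, -50], "rot": [0, 0, 0], "grip": -0.4},
  {"translation": [0, 0, -110], "rot": [0, 0, 0], "grip": 0},
  {"translation": [30, 0, -170], "rot": [0, 0, 0], "grip": 1},
  {"translation": [80, -10, -220], "rot": [0, 0, -10], "grip": 1},
  {"translation": [283, -10, -246], "rot": [0, 0, -81.8], "grip": 1},
  {"translation": [283, -10, -246], "rot": [0, 0, -81.8], "grip": 1},
  {"translation": [283, -10, -246], "rot": [0, 0, -81.8], "grip": 1},
  {"translation": [283, -10, -246], "rot": [0, 0, -81.8], "grip": 1},
  {"translation": [283, -10, -246], "rot": [0, 0, -81.8], "grip": 1},
  {"translation": [283, -10, -246], "rot": [0, 0, -81.8], "grip": 1},
  {"translation": [283, -10, -246], "rot": [0, 0, -81.8], "grip": 1},
  {"translation": [283, -10, -246], "rot": [0, 0, -81.8], "grip": 1},
])

```text
time_s: 8.15
tool_pos: [0.4348, 0.297, 0.2691]
ee_rot: [-3.141, -0.0, 2.965]
ft_force: [-0.1, -0.2, -0.4]
finger_gap: 1.002
finger_force: 0.0
```

```bash
python3 - <<'E'
from h import *
show()
c,im,d=snap('wrist'); cv2.imwrite('pics/w2.png',im); np.savez('w2.npz',im=im,d=d,**c)
c,im,d=snap('top'); np.savez('top1.npz',im=im,d=d,**c)
P=cloud(c,d); hsv=cv2.cvtColor(im,cv2.COLOR_BGR2HSV)
m=(hsv[...,0]>100)&(hsv[...,0]<125)&(hsv[...,1]>120); m[:120]=0;m[240:]=0; m[:,:280]=0;m[:,360:]=0
q=P[m]*1000; q=q[~np.isnan(q[:,0])]; print('door',len(q),np.median(q,0),np.percentile(q,[2,98],axis=0).round(1).tolist())
uv=np.argwhere(m)[:,::-1].astype(float); rc=cv2.minAreaRect((onplane(c,uv,.055)[:,:2]*1000).astype(np.float32)); print(rc)
ce=q.mean(0); print('normal',np.linalg.svd(q-ce)[2][2])
E
```

```text
8.15 [0.4348 0.297  0.2691] [-3.141 -0.     2.965] [-0.1 -0.2 -0.4] 1.002 0.0 [ 0.486  0.317  1.532 -0.     1.292 -0.909]
door 1698 [533.79484322  13.39026534  55.89022103] [[478.0, -50.1, 51.6], [591.9, 78.6, 60.2]]
((534.9682006835938, 14.893623352050781), (119.99520874023438, 134.93899536132812), 0.5692611932754517)
normal [-6.45653063e-04 -3.55822681e-03 -9.99993461e-01]
```

View pics/w2.png

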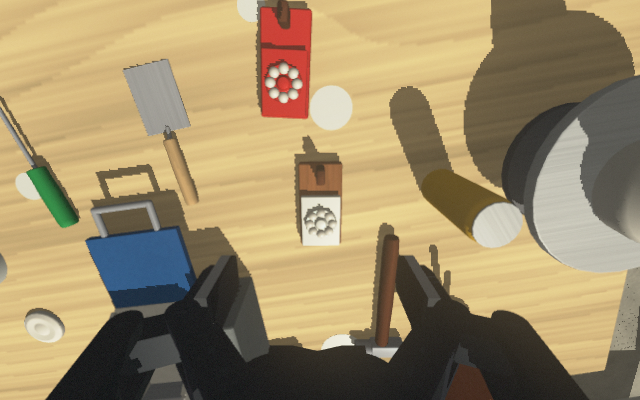

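The wrist view shows the wooden board at (320,205) with its grip at (320,173). The red decoy is above it and the door is open and level. Measuring the board.

```bash
python3 - <<'E'
from loc import *
c,im,d=ld('w2.npz'); P=cloud(c,d)*1000; H=P[...,2]
B=np.zeros(d.shape,bool); B[130:265,285:358]=1
m=B&(abs(H-28)<5)   # tile
def rect(n,m,z):
    m=cv2.morphologyEx(m.astype(np.uint8),cv2.MORPH_CLOSE,np.ones((9,9))); m=cv2.morphologyEx(m,cv2.MORPH_OPEN,np.ones((5,5)))
    ct=max(cv2.findContours(m,0,1)[0],key=cv2.contourArea)[:,0].astype(float)
    q=onplane(c,ct,z/1000)[:,:2]*1000; r_=cv2.minAreaRect(q.astype(np.float32)); b=cv2.boxPoints(r_); print(n,r_,b.round(1).tolist())
rect('tile',B&(H>23)&(H<45)&(np.arange(400)[:,None]>193),28)
rect('all',B&(H>9),18)
rect('grip',B&(H>42),52)
q=P[B&(H>45)]; print('grip pts',len(q),np.median(q,0),q.min(0),q.max(0))
q=P[B&(H>12)&(H<23)]; print('board pts',len(q),np.median(q,0))
E
```

```text
tile ((516.5892333984375, 287.588623046875), (58.110748291015625, 79.73384094238281), 79.93902587890625) [[472.29998779296875, 265.8999938964844], [550.7999877929688, 252.0], [560.9000244140625, 309.20001220703125], [482.3999938964844, 323.20001220703125]]
all ((495.57965087890625, 290.7869567871094), (63.717498779296875, 133.5664825439453), 80.58252716064453) [[424.5, 270.29998779296875], [556.2000122070312, 248.39999389648438], [566.7000122070312, 311.29998779296875], [434.8999938964844, 333.1000061035156]]
grip ((442.68939208984375, 299.8876647949219), (10.727988243103027, 23.24881935119629), 79.93968200683594) [[430.29998779296875, 296.6000061035156], [453.20001220703125, 292.6000061035156], [455.1000061035156, 303.1000061035156], [432.20001220703125, 307.20001220703125]]
grip pts 145 [443.15245369 299.65110246  52.64858115] [432.69506015 292.79558237  45.63523828] [454.71404355 306.34264486  55.11288384]
board pts 1400 [458.47134661 294.79646111  19.09950689]
```

apply_moves([
  {"translation": [-60, 4.7, 20], "rot": [0, 0, 0], "grip": 1},
  {"translation": [-60, 4.7, 80], "rot": [0, 0, 0], "grip": 1},
  {"translation": [-60, 4.7, 140], "rot": [0, 0, 0], "grip": 1},
  {"translation": [-60, 4.7, 195], "rot": [0, 0, 0], "grip": 1},
  {"translation": [-60, 4.7, 225], "rot": [0, 0, 0], "grip": 1},
  {"translation": [-60, 4.7, 250], "rot": [0, 0, 0], "grip": 1},
  {"translation": [-60, 4.7, 265], "rot": [0, 0, 0], "grip": 1},
  {"translation": [-60, 4.7, 271], "rot": [0, 0, 0], "grip": 1},
  {"translation": [-60, 4.7, 271], "rot": [0, 0, 0], "grip": 1},
], force=60)

```text
time_s: 9.38
tool_pos: [0.495, 0.2912, -0.0014]
ee_rot: [3.141, 0.0, 2.965]
ft_force: [-0.3, 0.6, -0.6]
finger_gap: 1.001
finger_force: 0.0
```

apply_moves([
  {"translation": [0, 0, 0], "rot": [0, 0, 0], "grip": -1},
  {"translation": [0, 0, 0], "rot": [0, 0, 0], "grip": -1},
  {"translation": [0, 0, 0], "rot": [0, 0, 0], "grip": -1},
  {"translation": [0, 0, 0], "rot": [0, 0, 0], "grip": -1},
], force=60)

```text
time_s: 9.88
tool_pos: [0.4952, 0.2913, -0.0006]
ee_rot: [3.141, 0.001, 2.966]
ft_force: [-0.3, -0.7, 10.1]
finger_gap: 0.731
finger_force: 64.5
```

apply_moves([
  {"translation": [0, 0, -10], "rot": [0, 0, 0], "grip": -1},
  {"translation": [0, 0, -40], "rot": [0, 0, 0], "grip": -1},
  {"translation": [0, 0, -90], "rot": [0, 0, 0], "grip": -1},
  {"translation": [0, 0, -140], "rot": [0, 0, 0], "grip": -1},
  {"translation": [0, -30, -170], "rot": [0, 0, 0], "grip": -1},
  {"translation": [0, -30, -170], "rot": [0, 0, 0], "grip": -1},
])

```text
time_s: 10.62
tool_pos: [0.4902, 0.2608, 0.1713]
ee_rot: [3.14, 0.004, 2.965]
ft_force: [0.3, 0.4, -2.9]
finger_gap: 0.731
finger_force: 67.2
```

apply_moves([
  {"translation": [-20, -30, 0], "rot": [0, 0, -2], "grip": -1},
  {"translation": [-40, -75, 0], "rot": [0, 0, -4], "grip": -1},
  {"translation": [-65, -125, 0], "rot": [0, 0, -6], "grip": -1},
  {"translation": [-80, -175, 0], "rot": [0, 0, -8.2], "grip": -1},
  {"translation": [-92, -215, 0], "rot": [0, 0, -8.2], "grip": -1},
  {"translation": [-99, -236, 10], "rot": [0, 0, -8.2], "grip": -1},
  {"translation": [-99, -236, 50], "rot": [0, 0, -8.2], "grip": -1},
  {"translation": [-99, -236, 80], "rot": [0, 0, -8.2], "grip": -1},
  {"translation": [-99, -236, 100], "rot": [0, 0, -8.2], "grip": -1},
  {"translation": [-99, -236, 100], "rot": [0, 0, -8.2], "grip": -1},
])

```text
time_s: 11.88
tool_pos: [0.5447, 0.0123, 0.0668]
ee_rot: [3.141, -0.003, 3.109]
ft_force: [0.4, 0.2, -1.6]
finger_gap: 0.729
finger_force: 67.1
```

```bash
python3 - <<'E'
from h import *
s=show()
c,im,d=snap('wrist'); cv2.imwrite('pics/w3.png',im); np.savez('w3.npz',im=im,d=d,**c)
E
```

```text
11.875 [0.5447 0.0123 0.0668] [ 3.141e+00 -3.000e-03  3.109e+00] [ 0.4  0.2 -1.6] 0.729 67.11213827133179 [-0.087  0.603  1.708  0.     0.835 -1.625]
```

View pics/w3.png

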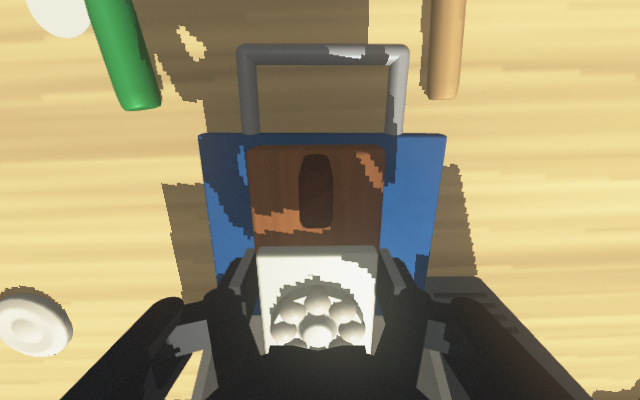

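The board hangs centred over the open door, with its grip (318,190) towards the robot. I'll lower it gently.

apply_moves([
  {"translation": [0, 0, 5], "rot": [0, 0, 0], "grip": -1},
  {"translation": [0, 0, 8], "rot": [0, 0, 0], "grip": -1},
  {"translation": [0, 0, 10], "rot": [0, 0, 0], "grip": -1},
  {"translation": [0, 0, 11], "rot": [0, 0, 0], "grip": -1},
  {"translation": [0, 0, 11], "rot": [0, 0, 0], "grip": -1},
])

```text
time_s: 12.55
tool_pos: [0.5458, 0.0119, 0.0573]
ee_rot: [-3.142, 0.0, 3.109]
ft_force: [0.3, 0.6, -1.9]
finger_gap: 0.731
finger_force: 67.2
```

apply_moves([
  {"translation": [0, 0, 1], "rot": [0, 0, 0], "grip": -1},
  {"translation": [0, 0, 2], "rot": [0, 0, 0], "grip": -1},
  {"translation": [0, 0, 2], "rot": [0, 0, 0], "grip": -1},
])

```text
time_s: 12.92
tool_pos: [0.5457, 0.0119, 0.0552]
ee_rot: [-3.142, -0.0, 3.109]
ft_force: [0.2, -0.3, -2.8]
finger_gap: 0.729
finger_force: 67.2
```

apply_moves([
  {"translation": [0, 0, 1], "rot": [0, 0, 0], "grip": -1},
  {"translation": [0, 0, 1.5], "rot": [0, 0, 0], "grip": -1},
  {"translation": [0, 0, 1.5], "rot": [0, 0, 0], "grip": -1},
])

```text
time_s: 13.3
tool_pos: [0.5458, 0.0119, 0.0544]
ee_rot: [-3.142, 0.0, 3.109]
ft_force: [-3.0, 0.0, 11.9]
finger_gap: 0.732
finger_force: 68.9
```

Touched down. Now release, rise, back off and tilt partway, so I can check the wrist range.

apply_moves([
  {"translation": [0, 0, -0.5], "rot": [0, 0, 0], "grip": 1},
  {"translation": [0, 0, -0.5], "rot": [0, 0, 0], "grip": 1},
  {"translation": [0, 0, -0.5], "rot": [0, 0, 0], "grip": 1},
  {"translation": [0, 0, -25], "rot": [0, 0, 0], "grip": 1},
  {"translation": [0, 0, -75], "rot": [0, 0, 0], "grip": 0.5},
  {"translation": [20, 0, -120], "rot": [0, 0, 0], "grip": 0},
  {"translation": [60, 0, -120], "rot": [0, -10, 0], "grip": -0.3},
  {"translation": [80, 0, -120], "rot": [0, -20, 0], "grip": -0.3},
  {"translation": [80, 0, -120], "rot": [0, -30, 0], "grip": -0.3},
  {"translation": [80, 0, -120], "rot": [0, -30, 0], "grip": -0.3},
])

```text
time_s: 14.55
tool_pos: [0.4636, 0.0143, 0.1736]
ee_rot: [-3.14, 0.525, 3.109]
ft_force: [1.3, 0.7, -0.5]
finger_gap: 0.353
finger_force: 0.0
```

```bash
python3 - <<'E'
from h import *
s=show()
c,im,d=snap('wrist'); cv2.imwrite('pics/w4.png',im); np.savez('w4.npz',im=im,d=d,**c)
q=s['joint_pos']; p=s['tool_pos']
D=[(.6246,.2307,.494,1.346),(.599,.4211,.34,1.09),(.6555,.194,.57,1.312),(.5267,.2691,.317,1.532),(.545,.0668,.603,1.708)]
D=[(a,b,c_,e,np.pi) for a,b,c_,e in D]+[(np.hypot(p[0],p[1]),p[2],q[1],q[2],q[1]+q[2]+q[4])]
A=[];y=[]
for R,Z,a,b,g in D:
    A+= [[np.sin(a),np.sin(a+b),np.cos(a+b),np.sin(g),np.cos(g),1,0],[np.cos(a),np.cos(a+b),-np.sin(a+b),np.cos(g),-np.sin(g),0,1]]; y+=[R,Z]
x,res,rk,_=np.linalg.lstsq(np.array(A),np.array(y),rcond=None); print(x.round(3),rk,np.abs(np.array(A)@x-y).max(),D[-1])
from scipy.optimize import fsolve
def ik(R,Z,g):
    def f(v):
        a,b=v; return [np.dot([np.sin(a),np.sin(a+b),np.cos(a+b),np.sin(g),np.cos(g),1,0],x)-R,np.dot([np.cos(a),np.cos(a+b),-np.sin(a+b),np.cos(g),-np.sin(g),0,1],x)-Z]
    a,b=fsolve(f,[.5,1.7]); return a,b,g-a-b
for t in(20,25,30,35,40):
  for X,Z in((.49,.085),(.645,.085),(.645,.16)): print(t,X,np.round(ik(X,Z,np.pi-np.radians(t)),3))
E
```

```text
14.55 [0.4636 0.0143 0.1736] [-3.14   0.525  3.109] [ 1.3  0.7 -0.5] 0.353 0.0 [-0.134  0.237  2.224  0.306  0.165 -1.961]
[ 0.595  0.385  0.118  0.346 -0.001  0.003  0.269] 7 0.0008641794928678781 (np.float64(0.46380211109962044), np.float64(0.17362122636785693), np.float64(0.23691052948735267), np.float64(2.224276356669531), np.float64(2.6262112749505437))
20 0.49 [0.469 2.126 0.197]
20 0.645 [0.59  1.756 0.446]
20 0.645 [0.474 1.694 0.625]
25 0.49 [0.485 2.202 0.019]
25 0.645 [0.586 1.832 0.287]
25 0.645 [0.46  1.771 0.474]
30 0.49 [ 0.518  2.279 -0.179]
30 0.645 [0.592 1.906 0.12 ]
30 0.645 [0.454 1.848 0.316]
35 0.49 [ 0.574  2.357 -0.4  ]
35 0.645 [ 0.609  1.977 -0.055]
35 0.645 [0.458 1.922 0.151]
40 0.49 [ 0.661  2.437 -0.654]
40 0.645 [ 0.639  2.044 -0.24 ]
40 0.645 [ 0.473  1.994 -0.024]
```

View pics/w4.png

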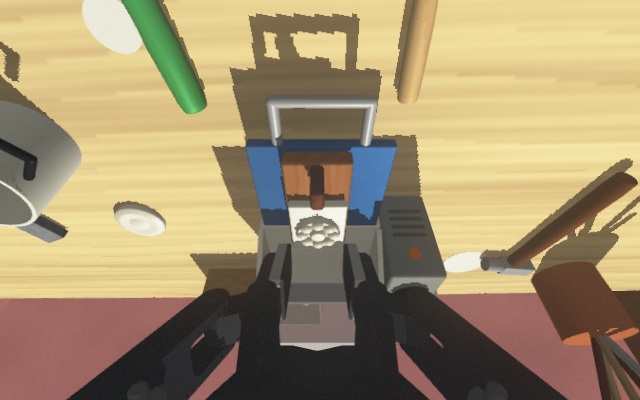

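The board lies on the door with its grip towards the robot (317,185). Tilt is limited by joint 5, so I'll pinch the grip at 15° and slide most of the way in, then push the rest with shut fingers.

apply_moves([
  {"translation": [-23, 0, 25], "rot": [0, 10, 0], "grip": -0.3},
  {"translation": [-23, 0, 25], "rot": [0, 15, 0], "grip": -0.3},
  {"translation": [-3, 0, 59], "rot": [0, 15, 0], "grip": -0.3},
  {"translation": [10, 0, 82], "rot": [0, 15, 0], "grip": -0.3},
  {"translation": [18, 0, 95], "rot": [0, 15, 0], "grip": -0.3},
  {"translation": [18, 0, 95], "rot": [0, 15, 0], "grip": -0.3},
], force=20)

```text
time_s: 15.35
tool_pos: [0.4974, 0.0134, 0.0816]
ee_rot: [-3.141, 0.259, 3.109]
ft_force: [0.2, -0.5, 0.8]
finger_gap: 0.347
finger_force: 0.0
```

```bash
python3 - <<'E'
from h import *
show()
c,im,d=snap('wrist'); cv2.imwrite('pics/w5.png',im[:, 100:540])
E
```

```text
15.35 [0.4974 0.0134 0.0816] [-3.141  0.259  3.109] [ 0.2 -0.5  0.8] 0.347 0.0 [-0.106  0.481  2.03   0.051  0.373 -1.689]
```

View pics/w5.png

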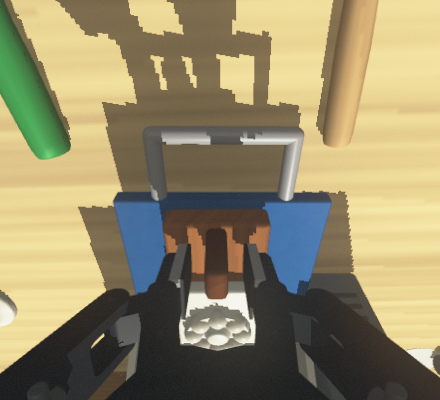

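apply_moves([
  {"translation": [0, 0, 0], "rot": [0, 0, 0], "grip": -1},
  {"translation": [0, 0, 0], "rot": [0, 0, 0], "grip": -1},
  {"translation": [0, 0, 0], "rot": [0, 0, 0], "grip": -1},
  {"translation": [-5, 0, 1.3], "rot": [0, 0, 0], "grip": -1},
  {"translation": [-15, 0, 4], "rot": [0, 0, 0], "grip": -1},
  {"translation": [-25, 0, 6.6], "rot": [0, 0, 0], "grip": -1},
  {"translation": [-35, 0, 9.3], "rot": [0, 0, 0], "grip": -1},
  {"translation": [-45, 0, 12], "rot": [0, 0, 0], "grip": -1},
  {"translation": [-55, 0, 14.6], "rot": [0, 0, 0], "grip": -1},
  {"translation": [-60, 0, 16], "rot": [0, 0, 0], "grip": -1},
  {"translation": [-60, 0, 16], "rot": [0, 0, 0], "grip": -1},
])

```text
time_s: 16.77
tool_pos: [0.5603, 0.0114, 0.0832]
ee_rot: [-3.141, 0.263, 3.109]
ft_force: [0.1, 0.4, 6.1]
finger_gap: 0.139
finger_force: 23.4
```

apply_moves([
  {"translation": [-10, 0, 2.7], "rot": [0, 0, 0], "grip": -1},
  {"translation": [-20, 0, 5.3], "rot": [0, 0, 0], "grip": -1},
  {"translation": [-30, 0, 8], "rot": [0, 0, 0], "grip": -1},
  {"translation": [-40, 0, 10.6], "rot": [0, 0, 0], "grip": -1},
  {"translation": [-50, 0, 13.3], "rot": [0, 0, 0], "grip": -1},
  {"translation": [-60, 0, 16], "rot": [0, 0, 0], "grip": -1},
  {"translation": [-64, 0, 17], "rot": [0, 0, 0], "grip": -1},
  {"translation": [-64, 0, 17], "rot": [0, 0, 0], "grip": -1},
])

```text
time_s: 17.77
tool_pos: [0.6263, 0.0093, 0.0826]
ee_rot: [-3.142, 0.262, 3.109]
ft_force: [1.5, -0.5, -0.7]
finger_gap: 0.132
finger_force: 22.7
```

apply_moves([
  {"translation": [0, 0, 0], "rot": [0, 0, 0], "grip": -0.3},
  {"translation": [0, 0, 0], "rot": [0, 0, 0], "grip": -0.3},
  {"translation": [10, 0, -2.7], "rot": [0, 0, 0], "grip": -0.3},
  {"translation": [43.5, 0, -11.5], "rot": [0, 0, 0], "grip": -0.3},
  {"translation": [48, 0, -12], "rot": [0, -5, 0], "grip": -1},
  {"translation": [48, 0, -12], "rot": [0, -5, 0], "grip": -1},
  {"translation": [48, 0, -12], "rot": [0, -5, 0], "grip": -1},
])

```text
time_s: 18.65
tool_pos: [0.577, 0.0109, 0.0822]
ee_rot: [3.142, 0.348, 3.109]
ft_force: [0.1, -0.6, 0.5]
finger_gap: 0.002
finger_force: 0.0
```

```bash
python3 - <<'E'
from h import *
show()
c,im,d=snap('wrist'); cv2.imwrite('pics/w6.png',im[:, 100:540])
E
```

```text
18.65 [0.577  0.0109 0.0822] [3.142 0.348 3.109] [ 0.1 -0.6  0.5] 0.002 0.0 [-0.098  0.538  1.915  0.066  0.341 -1.695]
```

View pics/w6.png

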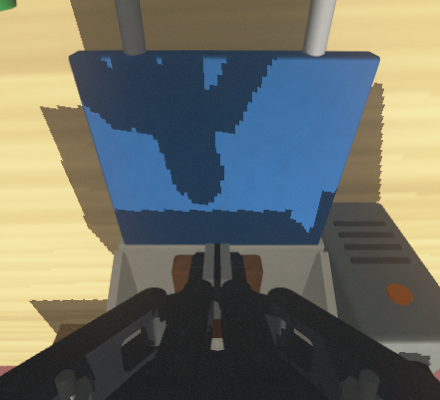

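The board is inside and centred (grip at about (215,285)), with the fingers shut behind it. Pushing on.

apply_moves([
  {"translation": [-10, 0, 3.6], "rot": [0, 0, 0], "grip": -1},
  {"translation": [-18, 0, 6.5], "rot": [0, 0, 0], "grip": -1},
  {"translation": [-25, 0, 9.1], "rot": [0, 0, 0], "grip": -1},
  {"translation": [-32, 0, 11.6], "rot": [0, 0, 0], "grip": -1},
  {"translation": [-38, 0, 13.8], "rot": [0, 0, 0], "grip": -1},
  {"translation": [-42, 0, 15.2], "rot": [0, 0, 0], "grip": -1},
  {"translation": [-42, 0, 15.2], "rot": [0, 0, 0], "grip": -1},
])

```text
time_s: 19.58
tool_pos: [0.6215, 0.0094, 0.082]
ee_rot: [-3.142, 0.349, 3.109]
ft_force: [-0.4, 0.5, -0.6]
finger_gap: 0.001
finger_force: 0.0
```

apply_moves([
  {"translation": [-2, 0, 0.7], "rot": [0, 0, 0], "grip": -1},
  {"translation": [-3, 0, 1.1], "rot": [0, 0, 0], "grip": -1},
  {"translation": [-3, 0, 1.1], "rot": [0, 0, 0], "grip": -1},
])

```text
time_s: 19.95
tool_pos: [0.6244, 0.0094, 0.082]
ee_rot: [3.142, 0.349, 3.109]
ft_force: [0.2, -0.1, -0.1]
finger_gap: -0.002
finger_force: 0.1
```

apply_moves([
  {"translation": [-2, 0, 0.7], "rot": [0, 0, 0], "grip": -1},
  {"translation": [-3, 0, 1.1], "rot": [0, 0, 0], "grip": -1},
  {"translation": [-3, 0, 1.1], "rot": [0, 0, 0], "grip": -1},
])

```text
time_s: 20.32
tool_pos: [0.6276, 0.0093, 0.0819]
ee_rot: [3.142, 0.349, 3.109]
ft_force: [-0.5, 0.7, -0.9]
finger_gap: -0.003
finger_force: 0.3
```

apply_moves([
  {"translation": [-2, 0, 0.7], "rot": [0, 0, 0], "grip": -1},
  {"translation": [-3, 0, 1.1], "rot": [0, 0, 0], "grip": -1},
  {"translation": [-3, 0, 1.1], "rot": [0, 0, 0], "grip": -1},
])

```text
time_s: 20.7
tool_pos: [0.6282, 0.0094, 0.0811]
ee_rot: [3.141, 0.344, 3.109]
ft_force: [-16.2, 0.1, 9.4]
finger_gap: -0.001
finger_force: 8.1
```

The stop is met at TCP x = 0.628 (16 N), against a predicted 0.627. Backing off and going round to the handle.

apply_moves([
  {"translation": [10, 0, -3.6], "rot": [0, 0, 0], "grip": -1},
  {"translation": [56, 0, -20.5], "rot": [0, 0, 0], "grip": -1},
  {"translation": [70, 0, -70], "rot": [0, 10, 0], "grip": -1},
  {"translation": [75, 0, -120], "rot": [0, 20, 0], "grip": -1},
  {"translation": [80, 0, -170], "rot": [0, 20, 0], "grip": -0.4},
  {"translation": [86, 0, -201], "rot": [0, 20, 0], "grip": -0.4},
  {"translation": [86, 0, -201], "rot": [0, 20, 0], "grip": -0.4},
])

```text
time_s: 21.58
tool_pos: [0.4816, 0.014, 0.2442]
ee_rot: [-3.141, 0.005, 3.109]
ft_force: [-0.3, -1.0, -0.2]
finger_gap: 0.3
finger_force: 0.0
```

```bash
python3 - <<'E'
from h import *
show()
c,im,d=snap('wrist'); cv2.imwrite('pics/w7.png',im); np.savez('w7.npz',im=im,d=d,**c)
for n in('top','scene'):
    c,im,d=snap(n); np.savez(f'{n}2.npz',im=im,d=d,**c)
c,im,d=snap('top'); P=cloud(c,d)*1000
hsv=cv2.cvtColor(im,cv2.COLOR_BGR2HSV)
m=(hsv[...,0]>100)&(hsv[...,0]<125)&(hsv[...,1]>120); m[:120]=0;m[240:]=0; m[:,:280]=0;m[:,360:]=0
q=P[m]; q=q[~np.isnan(q[:,0])]; print('door',len(q),np.median(q,0)); ce=q.mean(0); print(np.linalg.svd(q-ce)[2][2])
E
```

```text
21.575 [0.4816 0.014  0.2442] [-3.141  0.005  3.109] [-0.3 -1.  -0.2] 0.3 0.0 [-0.095  0.276  1.673  0.     1.188 -1.633]
door 0 [nan nan nan]
[0. 0. 1.]
  return _methods._mean(a, axis=axis, dtype=dtype,
  ret = um.true_divide(
<stdin>:9: RuntimeWarning: Mean of empty slice.
```

```bash
python3 - <<'E'
from loc import *
ya=-.033; O=np.array([.601,.0104]); R2=np.array([[np.cos(ya),-np.sin(ya)],[np.sin(ya),np.cos(ya)]])
for f in('w7.npz','scene2.npz'):
    c,im,d=ld(f); P=cloud(c,d); C=P.copy(); C[...,:2]=(P[...,:2]-O)@R2; C*=1000
    x,y,z=C[...,0],C[...,1],C[...,2]
    m=(x>-10)&(x<75)&(abs(y)<30)&(z>98)&(z<112); q=C[m]; print(f,'grip',len(q),np.percentile(q,[3,50,97],axis=0).round(1).tolist() if len(q) else '')
    m=(x>0)&(x<70)&(abs(y)<45)&(z>66)&(z<77); q=C[m]; print('board top',len(q),np.percentile(q,[3,50,97],axis=0).round(1).tolist() if len(q) else '')
    hsv=cv2.cvtColor(im,cv2.COLOR_BGR2HSV); b=(hsv[...,0]>100)&(hsv[...,0]<125)&(hsv[...,1]>120)&(x>-130)&(x<5)&(abs(y)<75)&(z>30)&(z<80); q=C[b]; print('door',len(q),q.mean(0).round(1) if len(q) else '', np.linalg.svd(q-q.mean(0))[2][2] if len(q)>9 else '')
    m=(x>-175)&(x<-155)&(abs(y)<60)&(z>40)&(z<65); q=C[m]; print('bar',len(q),np.percentile(q,[3,50,97],axis=0).round(1).tolist() if len(q) else '')
E
```

```text
w7.npz grip 164 [[35.0, -6.2, 99.4], [42.9, -1.2, 105.2], [55.3, 5.1, 106.9]]
board top 959 [[33.1, -30.3, 67.6], [47.4, 0.1, 71.8], [68.7, 29.3, 73.3]]
door 7618 [-75.7   3.6  56.3] [ 1.61307113e-04  3.62340300e-04 -9.99999921e-01]
bar 725 [[-169.1, -39.5, 51.2], [-164.7, 3.3, 54.3], [-156.5, 44.6, 56.2]]
scene2.npz grip 0 
board top 0 
door 30 [-96.5   9.5  56.4] [-0.06566932  0.00811403  0.99780845]
bar 54 [[-168.8, -34.2, 47.5], [-161.5, 3.3, 53.1], [-156.1, 44.4, 57.5]]
```

The grip spans x 35–57 (36–58 expected), the board is centred and the door is level. Now I'll grip the handle for shutting.

apply_moves([
  {"translation": [20, 0, 0], "rot": [0, 0, 10], "grip": -0.4},
  {"translation": [46, 0, 0], "rot": [0, 0, 90], "grip": -0.4},
  {"translation": [46, 0, 0], "rot": [0, 0, 90], "grip": -0.4},
  {"translation": [46, 0, 0], "rot": [0, 0, 90], "grip": -0.4},
  {"translation": [46, 0, 0], "rot": [0, 0, 90], "grip": -0.4},
  {"translation": [46, 0, 0], "rot": [0, 0, 90], "grip": -0.4},
  {"translation": [46, 0, 20], "rot": [0, 0, 90], "grip": -0.4},
  {"translation": [46, 0, 60], "rot": [0, 0, 90], "grip": -0.4},
  {"translation": [46, 0, 100], "rot": [0, 0, 90], "grip": -0.4},
  {"translation": [46, 0, 140], "rot": [0, 0, 90], "grip": -0.4},
  {"translation": [46, 0, 175], "rot": [0, 0, 90], "grip": -0.4},
  {"translation": [46, 0, 200], "rot": [0, 0, 90], "grip": -0.4},
  {"translation": [46, 0, 213], "rot": [0, 0, 90], "grip": -0.4},
  {"translation": [46, 0, 213], "rot": [0, 0, 90], "grip": -0.4},
  {"translation": [46, 0, 213], "rot": [0, 0, 90], "grip": -1},
  {"translation": [46, 0, 213], "rot": [0, 0, 90], "grip": -1},
  {"translation": [46, 0, 213], "rot": [0, 0, 90], "grip": -1},
  {"translation": [46, 0, 213], "rot": [0, 0, 90], "grip": -1},
], force=40)

```text
time_s: 24.02
tool_pos: [0.436, 0.0154, 0.0289]
ee_rot: [3.14, 0.0, 1.538]
ft_force: [2.8, 0.9, 7.6]
finger_gap: 0.1
finger_force: 39.9
```

```bash
python3 - <<'E'
import numpy as np
h=lambda t:np.array([165*np.sin(.5-t)-6*np.cos(.5-t),-(55+165*np.cos(.5-t)+6*np.sin(.5-t))])
for t in np.linspace(2.07,0,21)[1:]: print((h(t)-h(2.07)).round(0).tolist(),round(t,2))
E
```

```text
[0.0, -17.0] 1.97
[2.0, -34.0] 1.86
[6.0, -51.0] 1.76
[12.0, -67.0] 1.66
[19.0, -82.0] 1.55
[27.0, -97.0] 1.45
[38.0, -111.0] 1.35
[49.0, -123.0] 1.24
[62.0, -135.0] 1.14
[76.0, -145.0] 1.03
[91.0, -153.0] 0.93
[106.0, -160.0] 0.83
[122.0, -165.0] 0.72
[139.0, -169.0] 0.62
[156.0, -171.0] 0.52
[173.0, -171.0] 0.41
[190.0, -169.0] 0.31
[207.0, -166.0] 0.21
[223.0, -160.0] 0.1
[239.0, -154.0] 0.0
```

apply_moves([
  {"translation": [0, 0, -17], "rot": [0, 0, 0], "grip": -1},
  {"translation": [0, 2, -34], "rot": [0, 0, 0], "grip": -1},
  {"translation": [0, 6, -51], "rot": [0, 0, 0], "grip": -1},
  {"translation": [0, 12, -67], "rot": [0, 0, 0], "grip": -1},
  {"translation": [0, 19, -82], "rot": [0, 0, 0], "grip": -1},
  {"translation": [0, 27, -97], "rot": [0, 0, 0], "grip": -1},
  {"translation": [0, 38, -111], "rot": [0, 0, 0], "grip": -1},
  {"translation": [0, 49, -123], "rot": [0, 0, 0], "grip": -1},
  {"translation": [0, 62, -135], "rot": [0, 0, 0], "grip": -1},
  {"translation": [0, 76, -145], "rot": [0, 0, 0], "grip": -1},
  {"translation": [0, 91, -153], "rot": [0, 0, 0], "grip": -1},
  {"translation": [0, 106, -160], "rot": [0, 0, 0], "grip": -1},
  {"translation": [0, 106, -160], "rot": [0, 0, 0], "grip": -1},
])

```text
time_s: 25.65
tool_pos: [0.5412, 0.012, 0.1903]
ee_rot: [3.141, 0.0, 1.538]
ft_force: [-12.8, -0.5, 35.7]
finger_gap: 0.099
finger_force: 44.3
```

apply_moves([
  {"translation": [0, 16, -5], "rot": [0, 0, 0], "grip": -1},
  {"translation": [0, 33, -9], "rot": [0, 0, 0], "grip": -1},
  {"translation": [0, 50, -11], "rot": [0, 0, 0], "grip": -1},
  {"translation": [0, 67, -11], "rot": [0, 0, 0], "grip": -1},
  {"translation": [0, 84, -9], "rot": [0, 0, 0], "grip": -1},
  {"translation": [0, 101, -6], "rot": [0, 0, 0], "grip": -1},
  {"translation": [0, 117, 0], "rot": [0, 0, 0], "grip": -1},
  {"translation": [0, 125, 3], "rot": [0, 0, 0], "grip": -1},
  {"translation": [0, 133, 6], "rot": [0, 0, 0], "grip": -1},
  {"translation": [0, 133, 6], "rot": [0, 0, 0], "grip": -1},
])

```text
time_s: 26.9
tool_pos: [0.6743, 0.0075, 0.1818]
ee_rot: [-3.141, 0.0, 1.538]
ft_force: [1.3, -4.0, -1.9]
finger_gap: 0.099
finger_force: 43.2
```

apply_moves([
  {"translation": [0, 3, 1.6], "rot": [0, 0, 0], "grip": -1},
  {"translation": [0, 4, 2.2], "rot": [0, 0, 0], "grip": -1},
  {"translation": [0, 4, 2.2], "rot": [0, 0, 0], "grip": -1},
])

```text
time_s: 27.28
tool_pos: [0.675, 0.0075, 0.1813]
ee_rot: [-3.136, 0.001, 1.538]
ft_force: [-25.6, -4.7, 25.2]
finger_gap: 0.1
finger_force: 46.2
```

apply_moves([
  {"translation": [0, 0, 0], "rot": [0, 0, 0], "grip": -0.4},
  {"translation": [0, 0, 0], "rot": [0, 0, 0], "grip": -0.4},
  {"translation": [0, 0, -10], "rot": [0, 0, 0], "grip": -0.4},
  {"translation": [0, 0, -60], "rot": [0, 0, 0], "grip": -0.4},
  {"translation": [0, 0, -90], "rot": [0, 0, 0], "grip": -1},
  {"translation": [60, -14, -90], "rot": [0, 0, 0], "grip": -1},
  {"translation": [111, -28, -90], "rot": [0, 0, 0], "grip": -1},
  {"translation": [111, -28, -90], "rot": [0, 0, 0], "grip": -1},
])

```text
time_s: 28.28
tool_pos: [0.653, 0.123, 0.2711]
ee_rot: [3.141, -0.001, 1.542]
ft_force: [0.1, -0.4, 0.3]
finger_gap: 0.003
finger_force: 0.0
```

```bash
python3 - <<'E'
from loc import *
show()
c,im,d=snap('wrist'); cv2.imwrite('pics/w8.png',im); np.savez('w8.npz',im=im,d=d,**c)
ya=-.033; O=np.array([.601,.0104]); R2=np.array([[np.cos(ya),-np.sin(ya)],[np.sin(ya),np.cos(ya)]])
P=cloud(c,d); C=P.copy(); C[...,:2]=(P[...,:2]-O)@R2; C*=1000
x,y,z=C[...,0],C[...,1],C[...,2]
m=(x>30)&(x<100)&(abs(y)<60)&(z>192)&(z<225); q=C[m]; print('bar',len(q),np.percentile(q,[3,50,97],axis=0).round(1).tolist() if len(q) else '')
hsv=cv2.cvtColor(im,cv2.COLOR_BGR2HSV); g=(hsv[...,0]>45)&(hsv[...,0]<80)&(hsv[...,1]>120)&(z>115); v,u=np.nonzero(g); print('button',len(u),u.mean() if len(u) else '',v.mean() if len(u) else '',np.nanmedian(P[g],0))
E
```

```text
28.275 [0.653  0.123  0.2711] [ 3.141e+00 -1.000e-03  1.542e+00] [ 0.1 -0.4  0.3] 0.003 0.0 [9.600e-02 5.200e-01 1.185e+00 1.000e-03 1.436e+00 1.250e-01]
bar 1 [[78.3, 45.3, 205.1], [78.3, 45.3, 205.1], [78.3, 45.3, 205.1]]
button 505 314.3108910891089 193.5049504950495 [0.65054545 0.12066373 0.14296669]
```

apply_moves([
  {"translation": [-3, -2.5, 50], "rot": [0, 0, 0], "grip": -1},
  {"translation": [-3, -2.5, 100], "rot": [0, 0, 0], "grip": -1},
  {"translation": [-3, -2.5, 120], "rot": [0, 0, 0], "grip": -1},
  {"translation": [-3, -2.5, 127], "rot": [0, 0, 0], "grip": -1},
  {"translation": [-3, -2.5, 131], "rot": [0, 0, 0], "grip": -1},
  {"translation": [-3, -2.5, 134], "rot": [0, 0, 0], "grip": -1},
  {"translation": [-3, -2.5, 135], "rot": [0, 0, 0], "grip": -1},
  {"translation": [-3, -2.5, 135], "rot": [0, 0, 0], "grip": -1},
])

```text
time_s: 29.32
tool_pos: [0.6519, 0.1164, 0.1361]
ee_rot: [3.14, 0.0, 1.538]
ft_force: [1.7, -3.5, 4.3]
finger_gap: 0.001
finger_force: 2.4
```

Only the spring force so far, so I'll go down until it bottoms.

apply_moves([
  {"translation": [0, 0, 2], "rot": [0, 0, 0], "grip": -1},
  {"translation": [0, 0, 3], "rot": [0, 0, 0], "grip": -1},
  {"translation": [0, 0, 3], "rot": [0, 0, 0], "grip": -1},
])

```text
time_s: 29.7
tool_pos: [0.6522, 0.1164, 0.1355]
ee_rot: [3.138, 0.0, 1.538]
ft_force: [-10.0, -6.4, 35.7]
finger_gap: 0.001
finger_force: 18.1
```

The button is bottomed. I'll let go, retreat, and check everything.

apply_moves([
  {"translation": [0, 0, -10], "rot": [0, 0, 0], "grip": -1},
  {"translation": [0, 0, -60], "rot": [0, 0, 0], "grip": -1},
  {"translation": [0, 0, -120], "rot": [0, 0, 0], "grip": -1},
  {"translation": [0, -50, -160], "rot": [0, 0, 0], "grip": -1},
  {"translation": [60, -110, -160], "rot": [0, 0, 0], "grip": -1},
  {"translation": [120, -160, -160], "rot": [0, 0, 0], "grip": -1},
  {"translation": [180, -200, -160], "rot": [0, 0, 0], "grip": -1},
  {"translation": [240, -230, -160], "rot": [0, 0, 0], "grip": -1},
  {"translation": [300, -250, -160], "rot": [0, 0, 0], "grip": -1},
  {"translation": [300, -250, -160], "rot": [0, 0, 0], "grip": -1},
])

```text
time_s: 30.95
tool_pos: [0.4096, 0.4267, 0.2927]
ee_rot: [3.141, -0.001, 1.539]
ft_force: [1.3, 0.3, -0.5]
finger_gap: 0.0
finger_force: 0.0
```

```bash
python3 - <<'E'
from loc import *
show()
ya=-.033; O=np.array([.601,.0104]); R2=np.array([[np.cos(ya),-np.sin(ya)],[np.sin(ya),np.cos(ya)]])
c,im,d=snap('top'); c2,im2,d2=snap('scene')
P=cloud(c,d); C=P.copy(); C[...,:2]=(P[...,:2]-O)@R2; C*=1000
x,y,z=C[...,0],C[...,1],C[...,2]
m=(x>30)&(x<100)&(abs(y)<60)&(z>190)&(z<225); q=C[m]; print('bar',len(q),np.percentile(q,[3,50,97],axis=0).round(1).tolist() if len(q) else '')
hsv=cv2.cvtColor(im,cv2.COLOR_BGR2HSV); b=(hsv[...,0]>100)&(hsv[...,0]<125)&(hsv[...,1]>110)&(x>-140)&(x<90)&(abs(y)<75)&(z>40)&(z<180); q=C[b]; n=np.linalg.svd(q-q.mean(0))[2][2]; print('door',len(q),n, np.degrees(np.arctan2(abs(n[2]),abs(n[0]))))
g=(hsv[...,0]>45)&(hsv[...,0]<80)&(hsv[...,1]>120)&(z>115)&(z<160); print('button z',np.nanmedian(P[g],0))
d0=cv2.absdiff(ld('top0.npz')[1],im).max(2); print('changed px outside:')
n_,l,st,ce=cv2.connectedComponentsWithStats((d0>50).astype(np.uint8)); print([(s[:5].tolist()) for s in st[1:] if s[4]>25])
cv2.imwrite('pics/fin.png',np.vstack([im[60:310,140:500],im2[150:400,130:490]]))
E
```

```text
30.95 [0.4096 0.4267 0.2927] [ 3.141e+00 -1.000e-03  1.539e+00] [ 1.3  0.3 -0.5] 0.0 0.0 [0.705 0.393 1.344 0.    1.404 0.736]
bar 155 [[60.1, -42.0, 191.8], [69.1, 3.4, 206.6], [75.4, 43.7, 210.6]]
door 1254 [-0.86669417  0.00322324  0.49882945] 29.922758550017893
button z [ 0.63453411 -0.64979033  0.13087594]
changed px outside:
[[300, 140, 33, 9, 91], [303, 150, 26, 8, 157], [332, 151, 8, 8, 36], [291, 152, 9, 5, 32], [0, 189, 71, 96, 3552], [214, 189, 28, 53, 898], [301, 200, 48, 19, 302], [114, 212, 19, 23, 267], [0, 219, 140, 181, 8964], [96, 218, 17, 17, 51], [138, 292, 20, 52, 441], [4, 304, 41, 39, 677], [202, 312, 55, 88, 2358], [145, 347, 11, 42, 230], [304, 354, 40, 36, 569], [0, 363, 16, 23, 221], [351, 370, 11, 14, 34], [157, 377, 17, 23, 205], [311, 384, 16, 6, 31], [358, 386, 10, 14, 82], [347, 388, 10, 7, 35]]
```

View pics/fin.png

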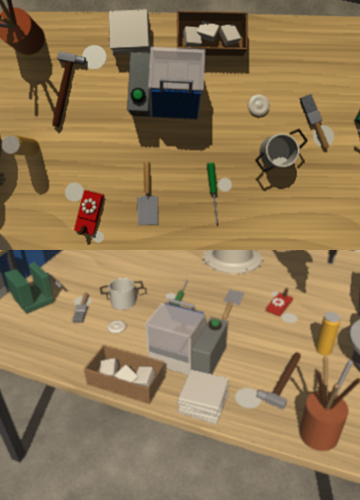

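The final picture shows the door shut (bar at its shut position), the button up, the board gone from the bench and every bystander unmoved. Handing in.

```bash
python3 -c "
from workcell import order
print(order.close_job())"
```

```text
the job is handed in; nothing more can be done
None
```

I handed the job in at about 31 s: the board is against the back stop, the door is shut, the start button was pressed right down and let go, and nothing else on the bench moved.

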